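# Open the mould-oil bottle's child-resistant cap

### The arm

A 6-joint arm with a two-finger parallel gripper is mounted at the origin on the work surface; the furniture and walls round the work are solid. World frame = base frame: x ahead of the robot, y to its left, z up, the work surface at z = 0. Lengths are in mm, angles in rad, forces in N, time in s.
With the tool pointing down it reaches from about 325 to 850 mm from the base axis. Payload 15.5 kg.
Tool frame: the origin (TCP) lies at the very end of the fingers, on their centre line; the grasp point (between the pads) lies 19 mm behind it (grasp_offset is the distance from the TCP to the grasp point, in mm); z points along the fingers, y is the line along which they close (so a half turn about z gives the same grasp; the last joint's range is limited). The gripper opens to 91 mm and grips with 3 to 60 N. Pads are 32 mm wide; open, the fingers measure 118 mm over their backs; the gripper's body (76 mm by 178 mm) begins 60 mm behind the grasp point.
Start: joints at [-1.252, 0.494, 1.345, -0, 1.302, -0.096], TCP at [251.88, -571.999, 213.915] pointing down, gripper open.
Joint ranges: [-2.91, 2.91], [-0.82, 2.16], [0.22, 2.67], [-1.22, 4.37], [0.12, 2.79], [-3.08, 3.08]. Speed limits (rad/s): [1.89, 1.89, 2.57, 3.01, 3.01, 3.01].

### API

Orientations are given as a rotation vector (axis times angle).
In Python, from bench import observe, grab_frame, camera_info, job_done, grasp_offset gives the robot as it stands. The module is installed in compiled form; this text tells all that it offers.
- The arm moves only by the tool step_arm, never from a script. Its argument "moves" is one flat list of numbers, 7 for each row, row after row: the shift along the tool's x, y, z each as a share of 0.1 m, from -1 to 1, then the turn, a rotation vector about the tool's x, y, z each as a share of 45 degrees, from -1 to 1, then the gripper command: -1 is shut, 1 is fully open, values between are in proportion. A call has 1 to 12 rows; each row is the pose to reach, as a shift and turn from the pose commanded when the call began, along the tool's axes at that moment; what a row does not reach only later rows make up. A row lasts 1/12 s, in which the tool goes at most 41.7 mm and 7.16 degrees, less where a joint would pass 70% of its speed; a pose out of reach is approached as far as the arm can. A call with a number of a shift or a turn outside -1 to 1 is refused whole. A call with a gripper value outside its range is refused whole. The fingers move at their own pace and stop on an object; "squeeze" is the grip in N (left out, the last holds). Time passes only in rows, so rows that repeat a pose let the fingers close. It gives the time, the measured TCP pose, the force, the opening and the grip force at its end, in the units of the state.
- observe(): the state, without advancing time (a new reading comes with each control period).
- grab_frame(name): name is "scene" or "side" or "wrist"; returns the picture (384x512x3 uint8, red, green, blue); there is no depth.
- camera_info(name): a dict with "fx", "fy", "cx", "cy" (pixels), "k1" (the pictures are not rectified: a ray, as slopes to the right and down, at radius r is drawn at 1 + k1 r^2 times it, then the intrinsics apply), "R" (3x3) and "t" (3): a world point X has camera coordinates R X + t; the wrist camera has in their place "tool_from_camera" (4x4, takes a point from camera to tool coordinates, whose origin is the TCP and whose axes are the flange's). Camera axes: x right, y down, z forward; pixel columns grow to the right and rows downward; lengths in mm; the calibration is good to about 2 mm. A picture is of the moment at which its call begins: read the wrist's pose just before it. camera_info takes no time and is no camera call.
- job_done(): hands the job in; it is judged then, once.
The state is a dict: "time": time; "qpos": joint angles; "joint_vel": joint speeds; "joint_torque": joint torques, N m; "position": TCP position; "tcp_rot": TCP orientation; "force": force on the tool from outside, world axes, zero at the start; "torque": the same for the moment, N m; "grip_width": finger opening in mm; "gripper_force": force on a finger pad.
Only numpy, scipy, OpenCV 4.12 (cv2) and the standard library are available. Lean on these libraries where they do the work, as an engineer would, in place of code of your own. Each camera call takes 0.05 s, during which the arm holds its last target. There are 200 camera calls.

### The job

Open the white mould-oil bottle: its red child-resistant cap only unscrews (anticlockwise seen from above) while it is pushed down hard, otherwise the outer cap just spins round. Take the cap off and set it down the way up it was, in the middle of the square steel plate, so that it does not oil the bench; do not shove the tins or the plate about.

Things in the scene. Friction and masses are not known exactly. Their poses are not given: they have to be found in the camera images.
- oil_bottle: white square plastic bottle, 84 x 84 mm, in a low steel cradle (108 x 108 mm, 34 mm high at the corners) screwed to the bench, so it can neither turn nor shift. Origin under its centre on the bench, z up along the neck's axis. Shoulder 124 mm, neck rim 158 mm above the bench; neck 39 mm in diameter, 46 mm over its thread flights.
- cap_centre (a point): centre of the red outer cap, on its axis and half-way up: round, ribbed, 60 mm in diameter, 39 mm high, 100 g. Shut, this point is 154 mm and the lower edge 135 mm above the bench. z points out of its top, yaw turns with it. It spins idly on a hidden inner cap unless pressed down; pressed, it may still idle up to 0.8 rad until its dogs catch the inner cap, then drives it.
- cap_top (a point): centre of the outer cap's top face, 174 mm above the bench when shut; two raised arrows show the opening way, anticlockwise seen from above. Pressed, the cap goes down 5 mm against a spring (9 N at first, 18 N when down) and the inner cap sinks up to 2 mm more, then it is solid. Let go, it springs up and idles; the inner cap stays as far open as it was turned.
- bottle_mouth (a point): centre of the neck's rim, 158 mm above the bench. The hidden inner cap hooks under the neck's flights: it must be turned 1.8 to 2.3 rad anticlockwise in all (how tight it was is not visible; 0.2 to 0.4 N m), until its lugs are clear; up to 0.5 rad further they meet a firm stop. Only then does the cap lift off; till then it holds fast. The skirt reaches 23 mm below the rim: lift 45 mm to clear.
- drip_plate: loose square ground-steel plate, 100 x 100 x 5 mm, 0.39 kg, lying flat on the bench. Origin at the centre of its underside; its top is 5 mm above.
- tin_blue: white sample tin with a blue lid, 67 mm in diameter, 78 mm high, at the back of the bench; origin under its centre. Leave alone.
- tin_low: grey lidded sample tin, 67 mm in diameter, 50 mm high, at the back of the bench; origin under its centre. Leave alone.
Not all that is in view belongs to the job. There is more than one size of the part that bears cap_centre; the job needs the middle-sized.

How it is judged (in metres and radians):
On the way:
1. the cap is off the bottle, clear of its neck (distance between cap_centre and bottle_mouth above 0.045 m), for 0.2 s.
At the end, for the whole second after the job is handed in: The cap is off the bottle and stands released, the way up it was (within 0.12 rad of upright), flat on the steel plate with its centre within 25 mm of the plate's centre, the plate flat on the bench (horizontal distance between cap_centre and drip_plate below 0.025 m and z of cap_centre in the frame of drip_plate between 0.015 and 0.03 m and height (world z) of drip_plate below 0.004 m and angle between cap_centre's own z axis and vertical below 0.12 rad); the robot touches nothing.
It fails at once if a tin is shoved more than 30 mm (distance of any of tin_blue, tin_low from where it was at the start of the episode above 0.03 m).
It fails at once if the plate is shoved more than 40 mm (distance of drip_plate from where it was at the start of the episode above 0.04 m).
It also fails if it takes over 61 s, if anything falls off the work surface, if the arm or the gripper's body presses on something with over 40 N, if the wrist force passes 120 N, or if a joint passes its speed limit or range.

## Working session

There is one attempt and no reset: what is moved stays moved. The work goes in short steps, Python scripts to look and compute and a tool call to move; the robot and the scene stay as the last step left them, time stands still between calls to the robot, and variables do not carry over. Pictures are saved under pics/ and viewed, at most 10 in all, crops included, and the job is handed in when it is done.

Besides the shell and the picture viewer there is one more tool, called after ">>>" as a command line: name --argument value ..., lists and objects as JSON in quotes. step_arm: Moves the arm, as the interface text tells. Shift numbers are shares of 0.1 m and turn numbers shares of 45 degrees, none past 1 either way. Its arguments: {"type":"object","properties":{"moves":{"type":"array","items":{"type":"number","minimum":-1,"maximum":1}},"squeeze":{"type":"number"}},"required":["moves"]}

```bash
mkdir -p pics; cat > h.py <<'E'
import numpy as np, cv2
from scipy.spatial.transform import Rotation as Ro
from bench import *
def cam(name):
    c=camera_info(name)
    if "R" in c: return c,np.array(c["R"]),np.array(c["t"]).ravel()
    s=observe(); T=np.eye(4); T[:3,:3]=Ro.from_rotvec(s["tcp_rot"]).as_matrix(); T[:3,3]=s["position"]
    M=np.linalg.inv(T@np.array(c["tool_from_camera"])); return c,M[:3,:3],M[:3,3]
def ray(name,uv,C=None):
    c,R,t=C or cam(name)
    d=np.array([(uv[0]-c["cx"])/c["fx"],(uv[1]-c["cy"])/c["fy"]]); p=d.copy()
    for _ in range(20): p=d/(1+c["k1"]*(p@p))
    return -R.T@t, R.T@np.r_[p,1]
def onz(name,uv,z,C=None):
    o,d=ray(name,uv,C); return o+d*(z-o[2])/d[2]
def proj(name,X,C=None):
    c,R,t=C or cam(name); p=R@np.array(X,float)+t; q=p[:2]/p[2]; q=q*(1+c["k1"]*(q@q))
    return np.array([q[0]*c["fx"]+c["cx"],q[1]*c["fy"]+c["cy"]])
E
python3 - <<'E'
from h import *
a=grab_frame("scene");b=grab_frame("side")
np.save("sc.npy",a);np.save("sd.npy",b)
cv2.imwrite("pics/sc.png",cv2.resize(a[:,:,::-1],(800,600)));cv2.imwrite("pics/sd.png",cv2.resize(b[:,:,::-1],(800,600)))
s=observe();print(s["time"],s["force"],s["tcp_rot"],s["grip_width"])
E
```

```text
0.1 [ 0.13278585 -0.27072099 -1.68230778] [-3.07319209e+00 -6.46652574e-01  2.12290143e-04] 91.3047175974181
```

View pics/sc.png

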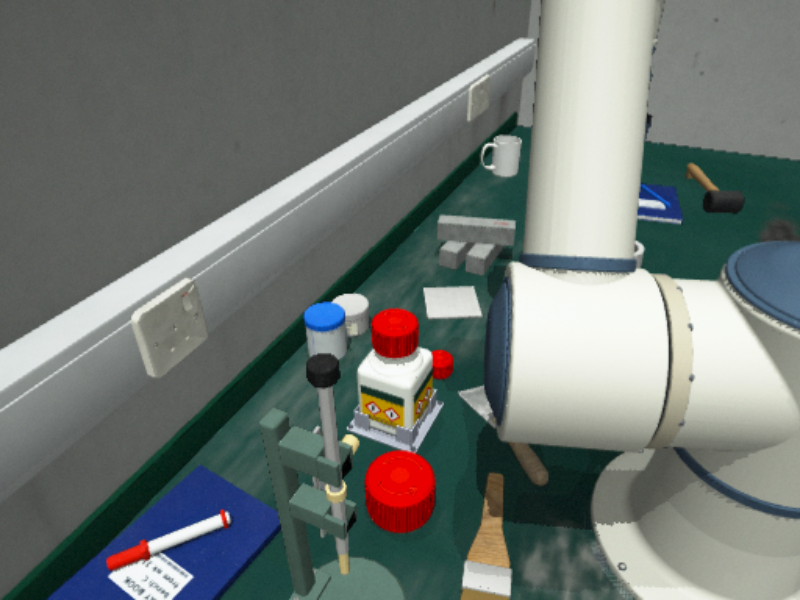

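View pics/sd.png

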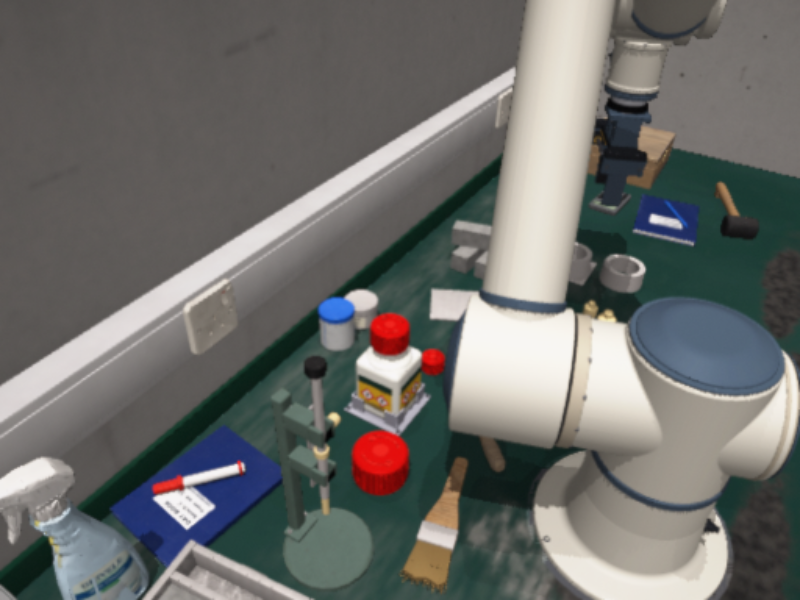

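The scene view (800x600) shows three red caps: a large one on the bench (400,490), one on the white bottle (395,332) and a small one (440,363). The one on the bottle is the middle-sized one and has the described bottle under it. The plate candidate is the grey square at (452,302). The tins are at (325,330) and (350,312). I'll measure these next and confirm with a crop.

```bash
python3 - <<'E'
from h import *
k=512/800
for n,f,cu in (("scene","sc.npy",(395,332)),("side","sd.npy",(390,335))):
    a=np.load(f);C=cam(n);print(n,"cam at",-C[1].T@C[2])
    hsv=cv2.cvtColor(a,cv2.COLOR_RGB2HSV)
    m=(((hsv[...,0]<8)|(hsv[...,0]>172))&(hsv[...,1]>150)&(hsv[...,2]>60)).astype(np.uint8)
    nn,l,st,ce=cv2.connectedComponentsWithStats(m)
    for i in range(1,nn):
        if st[i,4]>150: print(" red",st[i],ce[i]/k, onz(n,ce[i],154)[:2], onz(n,ce[i],20)[:2])
    w=((hsv[...,1]<45)&(hsv[...,2]>120)).astype(np.uint8)
    nn,l,st,ce=cv2.connectedComponentsWithStats(w)
    for i in range(1,nn):
        if st[i,4]>250 and 170<ce[i][1]<260:
            cs=cv2.findContours((l==i).astype(np.uint8),0,2)[0]
            q=cv2.approxPolyDP(max(cs,key=cv2.contourArea),3,True)[:,0]
            print(" wh",st[i],(ce[i]/k).round(),onz(n,ce[i],5)[:2].round(1),[onz(n,p,5)[:2].round().tolist() for p in q.astype(float)] if len(q)<7 else len(q))
a=np.load("sc.npy")[180:320,190:310]
cv2.imwrite("pics/crop.png",cv2.resize(a[:,:,::-1],None,fx=4.2,fy=4.2,interpolation=cv2.INTER_CUBIC))
E
```

```text
scene cam at [159.17473593 511.07532234 603.910892  ]
 red [238 197  30  32 833] [394.29771909 332.29854442] [419.50194233 -21.56635563] [ 497.03695265 -180.20662444]
 red [276 224  14  19 223] [441.45179372 363.62107623] [339.86480735  11.56281867] [ 393.68095183 -137.21036438]
 red [ 233  288   46   53 1988] [399.41681338 490.57155433] [308.08097031 200.69201914] [352.43071992 108.24846338]
 red [ 68 345  28  20 264] [128.50970644 555.56936553] [490.74801055 358.31775902] [589.50271862 312.82094209]
 wh [271 183  38  21 684] [451. 302.] [ 448.8 -328.3] [[516.0, -353.0], [469.0, -264.0], [383.0, -309.0], [429.0, -399.0]]
 wh [213 188  23  27 351] [352. 310.] [ 605.1 -226.2] 7
 wh [196 210  24  20 342] [326. 342.] [ 600.8 -123.8] [[653.0, -144.0], [608.0, -84.0], [558.0, -106.0], [603.0, -167.0], [636.0, -132.0]]
 wh [ 222  222   62   67 1873] [394. 395.] [437.4 -55.5] 17
side cam at [ 25.43109252 634.95191227 786.01891479]
 red [237 200  25  27 577] [389.13561525 333.16724437] [421.70655584 -21.10419948] [ 505.72447183 -160.20054124]
 red [269 223  16  17 220] [432.36505682 361.20738636] [332.91436241  -0.59159693] [ 398.10664891 -135.33887781]
 red [ 225  275   37   42 1275] [379.6127451  461.98284314] [297.39494161 200.86590805] [355.05643706 108.83144008]
 wh [221 185  21  25 308] [362. 305.] [ 610.1 -223.1] [[651.0, -262.0], [655.0, -227.0], [623.0, -215.0], [583.0, -162.0], [567.0, -166.0], [600.0, -262.0]]
 wh [ 275  185   93   98 6322] [508. 365.] [ 284.2 -217.3] 10
 wh [206 206  18  18 282] [335. 336.] [ 598.4 -112.5] [[645.0, -133.0], [587.0, -75.0], [561.0, -103.0], [601.0, -156.0]]
 wh [ 221  222   54   57 1217] [388. 384.] [441.6 -54.3] 22
```

View pics/crop.png

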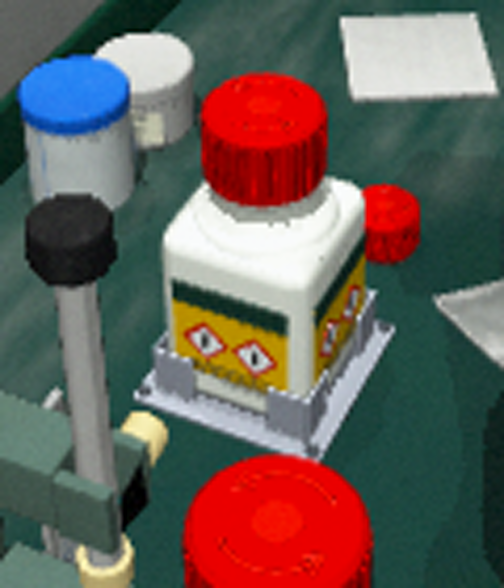

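The crop shows the red cap with its raised arrows, sitting on the white labelled bottle in its cradle. The flat grey square at the top right is about 100 x 100 mm, which fits the drip plate. Next I'll check the stand's clearance and fit the cap position.

```bash
python3 - <<'E'
from h import *
k=512/800
def tri(u,v):
    (o,d),(p,e)=ray("scene",np.array(u)*k),ray("side",np.array(v)*k)
    A=np.c_[d,-e]; s=np.linalg.lstsq(A,p-o,rcond=None)[0]; a,b=o+s[0]*d,p+s[1]*e
    return ((a+b)/2).round(),np.linalg.norm(a-b).round(1)
print("stand top",tri((322,370),(315,367)),"post",tri((273,415),(283,397)),"clampknob",tri((350,445),(334,420)))
print("cap cen",tri((394.3,332.3),(389.1,333.2)), "large",tri((400,480),(380,453)),"blue",tri((325,317),(337,310)),"low",tri((350,303),(361,300)))
print("base", onz("side",np.array((328,548))*k,10))
for x in [(418,-24)]:
    for n in("scene","side"):
        P=[proj(n,[x[0]+30*np.cos(t),x[1]+30*np.sin(t),z])/k for t in np.linspace(0,6.28,40) for z in(135,174)]
        print(n,np.min(P,0).round(),np.max(P,0).round())
s=observe(); R=Ro.from_rotvec(s["tcp_rot"]).as_matrix();print(R.round(3).tolist(),np.array(camera_info("wrist")["tool_from_camera"]).round(2).tolist())
for T in([440,-320,300],[420,-22,330]): print(R.T@(np.array(T)-s["position"]))
E
```

```text
stand top (array([331., 271., 352.]), np.float64(0.4)) post (array([339., 316., 346.]), np.float64(4.0)) clampknob (array([328., 250., 258.]), np.float64(0.4))
cap cen (array([413.,  -6., 167.]), np.float64(1.4)) large (array([340., 132.,  74.]), np.float64(0.2)) blue (array([ 590., -112.,   70.]), np.float64(2.5)) low (array([ 567., -157.,   75.]), np.float64(0.5))
base [338.89968595 264.04489793  10.        ]
scene [373. 306.] [419. 357.]
side [373. 311.] [412. 355.]
[[0.915, 0.403, -0.0], [0.403, -0.915, 0.001], [0.0, -0.001, -1.0]] [[-0.0, -0.96, -0.26, 73.81], [1.0, -0.0, -0.0, 0.1], [0.0, -0.26, 0.96, -170.81], [0.0, 0.0, 0.0, 1.0]]
[ 273.71113088 -154.59278372  -86.4250307 ]
[ 375.50146143 -435.41635185 -116.1041848 ]
```

>>> step_arm --moves '[0.4,-0.2,-0.12,0,0,0,1,0.8,-0.4,-0.24,0,0,0,1,1,-0.5,-0.3,0,0,0,1]'

```text
time: 0.35
position: [324.1, -484.1, 244.1]
tcp_rot: [-3.073, -0.646, -0.0]
force: [1.2, -0.6, 0.7]
grip_width: 91.0
gripper_force: 0.0
```

>>> step_arm --moves '[0.4,-0.2,-0.12,0,0,0,1,0.8,-0.4,-0.24,0,0,0,1,1,-0.5,-0.3,0,0,0,1]'

```text
time: 0.6
position: [395.9, -397.6, 274.5]
tcp_rot: [-3.074, -0.647, -0.0]
force: [0.1, -0.5, -0.3]
grip_width: 91.2
gripper_force: 0.0
```

>>> step_arm --moves '[0.3,-0.25,-0.12,0,0,0,1,0.6,-0.5,-0.24,0,0,0,1,0.74,-0.55,-0.26,0,0,0,1,0.74,-0.55,-0.26,0,0,0,1]'

```text
time: 0.93
position: [442.1, -317.1, 300.8]
tcp_rot: [3.073, 0.652, 0.002]
force: [-0.0, -0.5, -0.4]
grip_width: 91.3
gripper_force: 0.0
```

```bash
python3 - <<'E'
from h import *
C=cam("wrist");s=observe();a=grab_frame("wrist");np.save("w1.npy",a)
cv2.imwrite("pics/w1.png",a[:,:,::-1]);print(s["time"],s["position"],s["qpos"])
hsv=cv2.cvtColor(a,cv2.COLOR_RGB2HSV)
w=((hsv[...,1]<45)&(hsv[...,2]>100)).astype(np.uint8)
nn,l,st,ce=cv2.connectedComponentsWithStats(w)
for i in range(1,nn):
    if st[i,4]>2000:
        c=max(cv2.findContours((l==i).astype(np.uint8),0,2)[0],key=cv2.contourArea)
        b=cv2.boxPoints(cv2.minAreaRect(c)); P=np.array([onz("wrist",p,5,C)[:2] for p in b])
        print(st[i],ce[i],P.round().tolist(),P.mean(0))
E
```

```text
0.9333 [ 442.1424106  -317.08541379  300.84507982] [-7.32419969e-01  3.01704203e-01  1.41610536e+00  7.92082682e-04
  1.42246829e+00  4.20113719e-01]
[ 152    0   89   58 2621] [209.03471957  28.75123998] [[554.0, -88.0], [632.0, -92.0], [635.0, -215.0], [557.0, -214.0]] [ 594.60605504 -152.17078588]
[  277     0   235   127 14856] [433.2526252   41.69729402] [[671.0, -244.0], [835.0, -570.0], [671.0, -677.0], [506.0, -320.0]] [ 670.82231868 -452.55234331]
[  12   55  113   90 4921] [67.98516562 95.01991465] [[331.0, 118.0], [467.0, 106.0], [484.0, -74.0], [351.0, -74.0]] [408.188063    19.03252641]
[ 235  127   66   68 3941] [268.38721137 159.35726973] [[473.0, -261.0], [519.0, -351.0], [426.0, -404.0], [376.0, -308.0]] [ 448.58315798 -331.13627443]
[ 377  153   68  100 3195] [406.89076682 200.40532081] [[387.0, -565.0], [555.0, -522.0], [572.0, -620.0], [399.0, -673.0]] [ 478.3427803  -594.72804273]
```

View pics/w1.png

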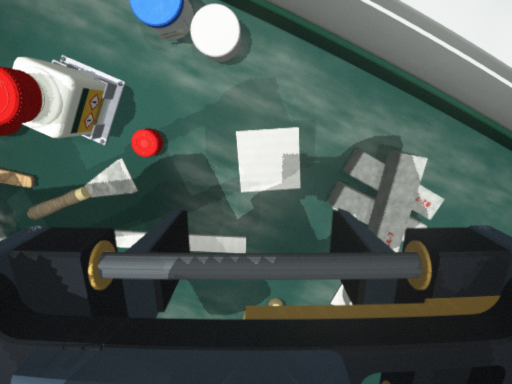

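The wrist view shows the square plate at (268,159), with sides of about 100 mm and its centre at (448.6,-331). The bottle is on the left, the tins are at the top left, and the small cap is at (147,142). Now I'll move over the bottle.

>>> step_arm --moves '[0.12,-0.35,-0.03,0,0,0,1,0.24,-0.7,-0.06,0,0,0,1,0.33,-0.93,-0.1,0,0,0,1]'

```text
time: 1.23
position: [431.4, -219.7, 309.1]
tcp_rot: [-3.073, -0.645, 0.002]
force: [1.4, 0.4, -0.1]
grip_width: 91.2
gripper_force: 0.0
```

>>> step_arm --moves '[0.12,-0.35,-0.03,0,0,0,1,0.24,-0.7,-0.06,0,0,0,1,0.33,-0.93,-0.1,0,0,0,1]'

```text
time: 1.48
position: [424.2, -121.2, 319.5]
tcp_rot: [-3.073, -0.646, 0.002]
force: [1.1, -0.3, 0.0]
grip_width: 91.1
gripper_force: 0.0
```

>>> step_arm --moves '[0.12,-0.35,-0.03,0,0,0.15,1,0.24,-0.7,-0.06,0,0,0.3,1,0.33,-0.93,-0.1,0,0,0.45,1,0.33,-0.93,-0.1,0,0,0.59,1,0.33,-0.93,-0.1,0,0,0.59,1,0.33,-0.93,-0.1,0,0,0.59,1]'

```text
time: 1.98
position: [418.3, -25.1, 329.6]
tcp_rot: [3.14, -0.073, -0.001]
force: [0.2, -0.5, 0.4]
grip_width: 91.4
gripper_force: 0.0
```

```bash
cat > capw.py <<'E'
from h import *
def look(fn,z=174,r=30):
    C=cam("wrist");s=observe();a=grab_frame("wrist");cv2.imwrite("pics/"+fn,a[:,:,::-1])
    R=Ro.from_rotvec(s["tcp_rot"]).as_matrix()
    print(s["time"],s["position"].round(1) if hasattr(s["position"],"round") else s["position"],"q6",s["qpos"][5],"F",s["force"],R[:2,0].round(3))
    hsv=cv2.cvtColor(a,cv2.COLOR_RGB2HSV)
    m=(((hsv[...,0]<8)|(hsv[...,0]>172))&(hsv[...,1]>150)&(hsv[...,2]>60)).astype(np.uint8)
    nn,l,st,ce=cv2.connectedComponentsWithStats(m)
    for i in range(1,nn):
        if st[i,4]>1500:
            c=max(cv2.findContours((l==i).astype(np.uint8),0,2)[0],key=cv2.contourArea)[:,0]
            P=np.array([onz("wrist",p,z,C)[:2] for p in c.astype(float)])
            print(st[i],ce[i],"circle@z",cv2.minEnclosingCircle(P.astype(np.float32)))
            X=onz("wrist",ce[i],z-12,C); print("centroid",X.round(1))
    return a
E
python3 -c "
from capw import *
look('w2.png')"
```

```text
1.9833 [418.3 -25.1 329.6] q6 1.4149209367739926 F [ 0.1953538  -0.53503777  0.39713212] [ 0.999 -0.046]
[ 229  152   51   53 2061] [254.11450752 177.97088792] circle@z ((420.7744140625, -19.106775283813477), 31.002578735351562)
centroid [418.8 -18.8 162. ]
[ 153  177   55   53 1846] [181.57475623 200.06013001] circle@z ((394.133056640625, 70.82404327392578), 35.3377799987793)
centroid [395.3  72.  162. ]
```

View pics/w2.png

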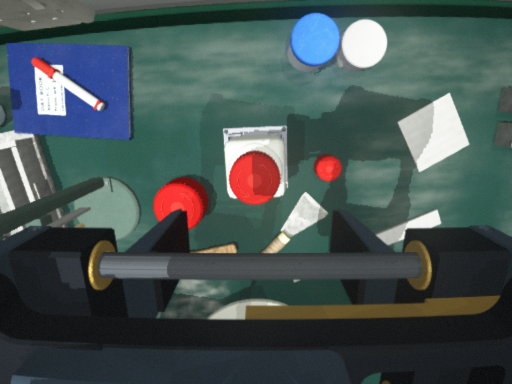

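The red cap on the bottle is at (254,178), with its centre near (419.5,-20). I'll descend around it with the gripper open.

>>> step_arm --moves '[0,-0.03,0.4,0,0,0,1,0.01,-0.05,0.8,0,0,0,1,0.01,-0.05,0.9,0,0,0,1,0.01,-0.05,0.9,0,0,0,1,0.01,-0.05,0.9,0,0,0,1]'

```text
time: 2.45
position: [419.6, -20.5, 239.8]
tcp_rot: [-3.141, 0.075, 0.002]
force: [0.1, 0.2, 1.6]
grip_width: 91.2
gripper_force: 0.0
```

```bash
python3 -c "
from capw import *
look('w3.png')"
```

```text
2.45 [419.6 -20.5 239.8] q6 1.4273770768448262 F [0.11741891 0.1744383  1.6118641 ] [ 0.999 -0.047]
[ 224  164   68   72 3789] [257.82132489 200.1314331 ] circle@z ((421.9009094238281, -19.30245590209961), 31.99081039428711)
centroid [419. -19. 162.]
[ 134  191   67   54 1814] [166.97133407 212.91289967] circle@z ((406.89300537109375, 63.265682220458984), 32.52396774291992)
centroid [410.7  65.  162. ]
```

View pics/w3.png

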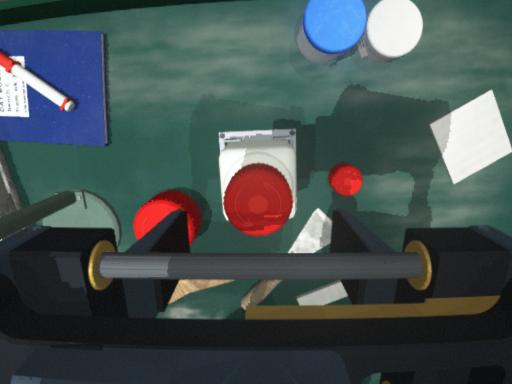

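The cap is at (258,200), centred between the fingers. I'll go down to gripping height.

>>> step_arm --moves '[0,-0.01,0.35,0,0,0,1,0,-0.01,0.7,0,0,0,1,0,-0.01,1,0,0,0,1,0,-0.01,1,0,0,0,1,0,-0.01,1,0,0,0,1]'

```text
time: 2.92
position: [419.9, -18.9, 140.6]
tcp_rot: [-3.141, 0.076, 0.001]
force: [-0.0, 0.1, 0.1]
grip_width: 91.1
gripper_force: 0.0
```

>>> step_arm --moves '[0,0,0.02,0,0,0,-1,0,0,0.02,0,0,0,-1,0,0,0.02,0,0,0,-1,0,0,0.02,0,0,0,-1,0,0,0.02,0,0,0,-1,0,0,0.02,0,0,0,-1]' --squeeze 60

```text
time: 3.42
position: [420.1, -18.8, 138.5]
tcp_rot: [3.14, -0.076, 0.002]
force: [-0.3, -1.8, 7.2]
grip_width: 58.7
gripper_force: 60.0
```

>>> step_arm --moves '[0,0,0.03,0,0,0,-1,0,0,0.05,0,0,0,-1,0,0,0.06,0,0,0,-1,0,0,0.06,0,0,0,-1,0,0,0.06,0,0,0,-1]'

```text
time: 3.83
position: [420.4, -18.8, 133.8]
tcp_rot: [3.14, -0.076, 0.004]
force: [-11.0, -0.8, 50.7]
grip_width: 58.5
gripper_force: 60.0
```

>>> step_arm --moves '[0,0,-0.01,0,0,-0.12,-1,0,0,-0.01,0,0,-0.24,-1,0,0,-0.01,0,0,-0.36,-1,0,0,-0.01,0,0,-0.48,-1,0,0,-0.01,0,0,-0.6,-1,0,0,-0.01,0,0,-0.72,-1,0,0,-0.01,0,0,-0.84,-1,0,0,-0.01,0,0,-0.96,-1,0,0,-0.01,0,0,-0.96,-1]'

```text
time: 4.58
position: [420.0, -18.1, 133.5]
tcp_rot: [-2.944, -1.094, -0.002]
force: [-1.0, 7.0, 13.5]
grip_width: 58.9
gripper_force: 60.0
```

```bash
python3 -c "
from h import *
s=observe();print(s['torque'],s['qpos'][5],s['force'],s['position'])"
```

```text
[ 1.16948261  0.13916564 -0.01023847] 0.6722347194958924 [-1.02369684  7.04698228 13.49005731] [419.96231708 -18.06716827 133.46982041]
```

>>> step_arm --moves '[0,0,0.01,0,0,0,-1,0,0,0.02,0,0,0,-1,0,0,0.02,0,0,0,-1]'

```text
time: 4.83
position: [420.0, -18.1, 131.5]
tcp_rot: [-2.948, -1.085, -0.002]
force: [-1.8, 7.3, 17.2]
grip_width: 58.8
gripper_force: 60.0
```

>>> step_arm --moves '[0,0,0.01,0,0,0,-1,0,0,0.01,0,0,0,-1,0,0,0.01,0,0,0,-1]'

```text
time: 5.08
position: [420.0, -18.1, 130.6]
tcp_rot: [-2.948, -1.085, -0.002]
force: [-1.6, 6.1, 14.9]
grip_width: 58.6
gripper_force: 60.0
```

>>> step_arm --moves '[0,0,0.01,0,0,-0.12,-1,0,0,0.01,0,0,-0.24,-1,0,0,0.01,0,0,-0.36,-1,0,0,0.01,0,0,-0.48,-1]'

```text
time: 5.42
position: [420.5, -18.2, 130.4]
tcp_rot: [2.689, 1.623, 0.004]
force: [-6.5, 7.7, 38.0]
grip_width: 58.8
gripper_force: 60.0
```

```bash
python3 -c "
from h import *
s=observe();print(s['torque'],s['joint_torque'],s['qpos'][5])"
```

```text
[ 1.3688524   1.15295648 -0.45699107] [ -2.66623691 -44.03196573 -21.28850341  -1.88223079  -2.59019181
   3.3203356 ] 0.2974231447048505
```

>>> step_arm --moves '[0,0,0,0,0,-0.12,-1,0,0,0,0,0,-0.24,-1,0,0,0,0,0,-0.36,-1,0,0,0,0,0,-0.48,-1]'

```text
time: 5.75
position: [420.1, -18.0, 130.3]
tcp_rot: [2.337, 2.099, 0.003]
force: [-7.8, 9.8, 42.7]
grip_width: 58.8
gripper_force: 60.0
```

```bash
python3 -c "
from h import *
s=observe();print(s['torque'],s['qpos'][5])"
```

```text
[ 1.61162368  1.5029309  -0.47275994] -0.07950482057965795
```

>>> step_arm --moves '[0,0,0,0,0,-0.12,-1,0,0,0,0,0,-0.24,-1,0,0,0,0,0,-0.36,-1,0,0,0,0,0,-0.48,-1,0,0,0,0,0,-0.6,-1,0,0,0,0,0,-0.72,-1,0,0,0,0,0,-0.84,-1,0,0,0,0,0,-0.96,-1]'

```text
time: 6.42
position: [419.3, -17.9, 130.3]
tcp_rot: [-1.4, -2.812, -0.001]
force: [-13.6, 7.8, 48.6]
grip_width: 58.3
gripper_force: 60.0
```

```bash
python3 -c "
from h import *
s=observe();print(s['torque'],s['qpos'][5])"
```

```text
[ 1.33060883  2.21955852 -0.534539  ] -0.8334564668289861
```

>>> step_arm --moves '[0,0,-0.005,0,0,-0.12,-1,0,0,-0.005,0,0,-0.24,-1,0,0,-0.005,0,0,-0.36,-1,0,0,-0.005,0,0,-0.48,-1]'

```text
time: 6.75
position: [418.9, -18.1, 130.4]
tcp_rot: [-0.848, -3.024, -0.001]
force: [-11.8, 4.1, 36.6]
grip_width: 58.4
gripper_force: 60.0
```

```bash
python3 -c "
from h import *
s=observe();print(s['torque'],s['qpos'][5])"
```

```text
[ 0.79007488  1.93909869 -0.44081771] -1.2104399762208617
```

>>> step_arm --moves '[0,0,-0.005,0,0,-0.12,-1,0,0,-0.005,0,0,-0.24,-1,0,0,-0.005,0,0,-0.36,-1,0,0,-0.005,0,0,-0.48,-1]'

```text
time: 7.08
position: [418.6, -18.3, 130.4]
tcp_rot: [-0.266, -3.129, -0.0]
force: [-9.8, -3.0, 22.0]
grip_width: 58.6
gripper_force: 60.0
```

```bash
python3 -c "
from h import *
s=observe();print(s['torque'],s['qpos'][5])"
```

```text
[-0.47988604  1.67106111 -0.40474251] -1.5875516711338413
```

>>> step_arm --moves '[0,0,0.005,0,0,-0.12,-1,0,0,0.005,0,0,-0.24,-1,0,0,0.005,0,0,-0.36,-1,0,0,0.005,0,0,-0.48,-1]'

```text
time: 7.42
position: [418.8, -18.6, 130.1]
tcp_rot: [0.325, -3.124, 0.0]
force: [-7.8, 1.0, 18.8]
grip_width: 58.9
gripper_force: 60.0
```

```bash
python3 -c "
from h import *
s=observe();print(s['torque'],s['qpos'][5])"
```

```text
[ 0.20655038  1.02026716 -0.2981614 ] -1.964395291716087
```

>>> step_arm --moves '[0,0,-0.05,0,0,0,-1,0,0,-0.1,0,0,0,-1,0,0,-0.12,0,0,0,-1,0,0,-0.12,0,0,0,-1]'

```text
time: 7.75
position: [418.0, -18.5, 140.0]
tcp_rot: [0.318, -3.122, -0.001]
force: [5.0, -8.8, -41.2]
grip_width: 58.8
gripper_force: 60.0
```

```bash
python3 -c "
from capw import *
look('w4.png')"
```

```text
7.75 [418.  -18.5 140. ] q6 -1.9600347463432188 F [  4.9994827   -8.82886638 -41.21228577] [-0.979 -0.202]
[ 354  108  103   91 7349] [405.5419785  151.59790448] circle@z ((348.1329650878906, 39.292320251464844), 26.145233154296875)
centroid [347.9  45.4 162. ]
[ 123  127   49   43 1666] [146.78151261 147.43397359] circle@z ((371.00897216796875, -83.3373794555664), 11.875088691711426)
centroid [373.1 -87.7 162. ]
[ 204  192  112   62 5138] [259.07279097 227.49824835] circle@z ((410.43853759765625, -20.220808029174805), 29.293582916259766)
centroid [404.9 -21.6 162. ]
[ 210  279   99   27 2001] [259.10194903 290.83508246] circle@z ((430.68072509765625, -16.349767684936523), 26.54448699951172)
centroid [444.5 -13.5 162. ]
```

View pics/w4.png

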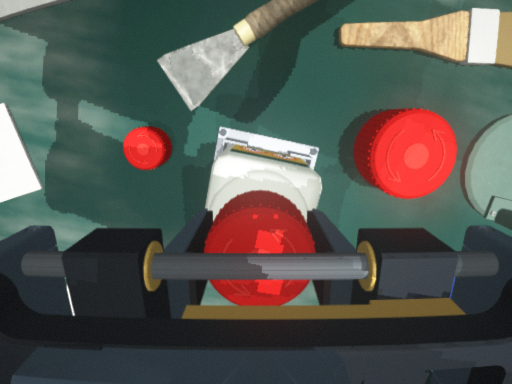

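The cap at (260,245) is still held by its lugs, with the lift force at -41 N. I'll press again and turn it further.

>>> step_arm --moves '[0,0,0.05,0,0,0,-1,0,0,0.08,0,0,0,-1,0,0,0.1,0,0,0,-1,0,0,0.1,0,0,0,-1]'

```text
time: 8.13
position: [418.7, -18.7, 131.6]
tcp_rot: [0.318, -3.124, 0.0]
force: [-9.4, -4.7, 16.2]
grip_width: 58.7
gripper_force: 60.0
```

>>> step_arm --moves '[0,0,0.015,0,0,-0.12,-1,0,0,0.015,0,0,-0.24,-1,0,0,0.015,0,0,-0.36,-1,0,0,0.015,0,0,-0.48,-1]'

```text
time: 8.47
position: [419.0, -18.6, 130.9]
tcp_rot: [0.904, -3.008, -0.0]
force: [-12.0, -2.0, 33.3]
grip_width: 59.0
gripper_force: 60.0
```

```bash
python3 -c "
from h import *
s=observe();print(s['torque'],s['qpos'][5])"
```

```text
[ 0.00537003  2.14061641 -0.36214155] -2.3414074035892622
```

>>> step_arm --moves '[0,0,0.005,0,0,-0.12,-1,0,0,0.005,0,0,-0.24,-1,0,0,0.005,0,0,-0.36,-1,0,0,0.005,0,0,-0.48,-1,0,0,0.005,0,0,-0.6,-1,0,0,0.005,0,0,-0.72,-1]'

```text
time: 8.97
position: [419.2, -18.8, 130.8]
tcp_rot: [1.708, -2.636, 0.001]
force: [-13.1, -3.2, 44.8]
grip_width: 58.7
gripper_force: 60.1
```

```bash
python3 -c "
from h import *
s=observe();print(s['torque'],s['qpos'][5])"
```

```text
[-0.50648242  2.63205278 -0.49313592] -2.9068993658933002
```

>>> step_arm --moves '[0,0,-0.05,0,0,0,-1,0,0,-0.1,0,0,0,-1,0,0,-0.12,0,0,0,-1,0,0,-0.12,0,0,0,-1]'

```text
time: 9.3
position: [418.9, -18.8, 140.6]
tcp_rot: [1.701, -2.639, -0.001]
force: [4.0, -6.4, -31.0]
grip_width: 58.6
gripper_force: 60.0
```

```bash
python3 -c "
from capw import *
b=look('w5.png');a=cv2.imread('pics/w4.png')[:,:,::-1]
f=lambda i:cv2.resize(cv2.createCLAHE(4,(4,4)).apply(i[180:312,195:325,0].copy()),None,fx=3,fy=3,interpolation=cv2.INTER_CUBIC)
cv2.imwrite('pics/cmp.png',np.hstack([f(a),f(b)]))"
```

```text
9.3 [418.9 -18.8 140.6] q6 -2.90250622704447 F [  4.01114046  -6.44782532 -31.03815137] [-0.413 -0.911]
[ 202   42   46   50 1810] [224.62320442  66.57458564] circle@z ((393.95166015625, -111.76078796386719), 10.719785690307617)
centroid [ 394.3 -114.2  162. ]
[ 204  190  112   64 5376] [259.30673363 226.22284226] circle@z ((415.371826171875, -26.605661392211914), 29.524057388305664)
centroid [413.2 -31.7 162. ]
[ 211  280   97   26 1890] [259.34814815 290.55661376] circle@z ((424.42706298828125, -7.294544219970703), 26.096025466918945)
centroid [430.2   5.8 162. ]
```

View pics/cmp.png

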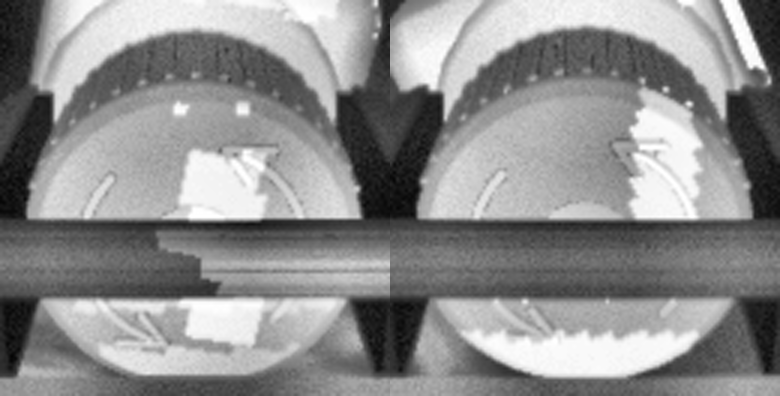

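In the side-by-side, the arrow keeps its place relative to the gripper, so the cap turns with the fingers and it's the dogs that idled part of the way. I'll wind back for another stroke: open, turn the wrist back and regrip.

>>> step_arm --moves '[0,0,0,0,0,0,1,0,0,0,0,0,0,1,0,0,0,0,0,0,1,0,0,0,0,0,0.15,1,0,0,0,0,0,0.3,1,0,0,0,0,0,0.45,1,0,0,0,0,0,0.6,1,0,0,0,0,0,0.75,1,0,0,0,0,0,0.9,1,0,0,0,0,0,1,1]'

```text
time: 10.18
position: [419.9, -18.5, 141.7]
tcp_rot: [-0.552, 3.092, -0.0]
force: [0.5, 0.0, 0.3]
grip_width: 91.1
gripper_force: 0.0
```

>>> step_arm --moves '[0,0,0,0,0,0.15,1,0,0,0,0,0,0.3,1,0,0,0,0,0,0.45,1,0,0,0,0,0,0.6,1,0,0,0,0,0,0.75,1,0,0,0,0,0,0.9,1,0,0,0,0,0,1,1]'

```text
time: 10.77
position: [419.9, -18.5, 141.7]
tcp_rot: [0.674, 3.068, 0.0]
force: [-0.2, -0.3, -0.9]
grip_width: 91.0
gripper_force: 0.0
```

>>> step_arm --moves '[0,0,0,0,0,0.15,1,0,0,0,0,0,0.3,1,0,0,0,0,0,0.45,1,0,0,0,0,0,0.6,1,0,0,0,0,0,0.75,1,0,0,0,0,0,0.9,1,0,0,0,0,0,1,1]'

```text
time: 11.35
position: [419.9, -18.5, 141.8]
tcp_rot: [1.796, 2.577, 0.001]
force: [-0.5, -0.0, 0.9]
grip_width: 91.0
gripper_force: 0.0
```

>>> step_arm --moves '[0,0,0,0,0,0.15,1,0,0,0,0,0,0.3,1,0,0,0,0,0,0.45,1,0,0,0,0,0,0.6,1,0,0,0,0,0,0.75,1,0,0,0,0,0,0.9,1,0,0,0,0,0,1,1]'

```text
time: 11.93
position: [419.9, -18.5, 141.7]
tcp_rot: [2.646, 1.693, 0.001]
force: [-0.3, 0.4, -0.1]
grip_width: 91.1
gripper_force: 0.0
```

>>> step_arm --moves '[0,0,0,0,0,0.15,1,0,0,0,0,0,0.3,1,0,0,0,0,0,0.45,1,0,0,0,0,0,0.6,1,0,0,0,0,0,0.75,1,0,0,0,0,0,0.9,1,0,0,0,0,0,1,1,0,0,0,0,0,1,1]'

```text
time: 12.6
position: [419.9, -18.5, 141.7]
tcp_rot: [3.092, 0.556, 0.001]
force: [0.2, 0.1, 0.5]
grip_width: 91.2
gripper_force: 0.0
```

```bash
python3 -c "
from h import *
s=observe();print(s['torque'],s['qpos'],s['position'],Ro.from_rotvec(s['tcp_rot']).as_matrix().round(3))"
```

```text
[ 0.00225446  0.02815948 -0.02567432] [-1.86425680e-01  3.15795113e-01  1.91791155e+00  1.52858483e-04
  9.07179087e-01  1.02861749e+00] [419.87354908 -18.50069091 141.73195401] [[ 0.937  0.348  0.001]
 [ 0.348 -0.937 -0.   ]
 [ 0.001  0.    -1.   ]]
```

>>> step_arm --moves '[0,0,0,0,0,0,-1,0,0,0,0,0,0,-1,0,0,0,0,0,0,-1,0,0,0,0,0,0,-1,0,0,0,0,0,0,-1,0,0,0.04,0,0,0,-1,0,0,0.06,0,0,0,-1,0,0,0.07,0,0,0,-1,0,0,0.07,0,0,0,-1]' --squeeze 60

```text
time: 13.35
position: [419.8, -18.5, 134.7]
tcp_rot: [3.091, 0.563, 0.001]
force: [-2.6, 1.7, 15.0]
grip_width: 58.6
gripper_force: 60.0
```

>>> step_arm --moves '[0,0,0.01,0,0,0,-1,0,0,0.02,0,0,0,-1,0,0,0.02,0,0,0,-1,0,0,0.02,0,0,0,-1]'

```text
time: 13.68
position: [419.9, -18.5, 134.0]
tcp_rot: [3.09, 0.563, 0.002]
force: [-12.9, 2.3, 53.9]
grip_width: 58.5
gripper_force: 60.0
```

>>> step_arm --moves '[0,0,0.01,0,0,0,-1,0,0,0.01,0,0,0,-1,0,0,0.01,0,0,0,-1]'

```text
time: 13.93
position: [420.1, -18.4, 133.2]
tcp_rot: [3.09, 0.563, 0.003]
force: [-13.1, 3.6, 57.0]
grip_width: 59.1
gripper_force: 60.0
```

>>> step_arm --moves '[0,0,-0.01,0,0,0,-1,0,0,-0.01,0,0,-0.12,-1,0,0,-0.01,0,0,-0.24,-1,0,0,-0.01,0,0,-0.36,-1,0,0,-0.01,0,0,-0.48,-1]'

```text
time: 14.35
position: [420.2, -18.5, 133.3]
tcp_rot: [2.928, 1.138, 0.002]
force: [-4.9, 2.9, 29.5]
grip_width: 59.1
gripper_force: 60.0
```

```bash
python3 -c "
from h import *
s=observe();print(s['torque'],s['qpos'][5])"
```

```text
[ 0.54873579  0.91973356 -0.32050229] 0.6424530891962732
```

>>> step_arm --moves '[0,0,0.005,0,0,-0.12,-1,0,0,0.005,0,0,-0.24,-1,0,0,0.005,0,0,-0.36,-1,0,0,0.005,0,0,-0.48,-1]'

```text
time: 14.68
position: [420.2, -18.4, 133.2]
tcp_rot: [2.662, 1.666, 0.003]
force: [-9.5, 5.6, 43.4]
grip_width: 58.7
gripper_force: 60.0
```

```bash
python3 -c "
from h import *
s=observe();print(s['torque'],s['qpos'][5])"
```

```text
[ 0.84916388  1.67346135 -0.52262669] 0.26555942090813545
```

>>> step_arm --moves '[0,0,0,0,0,-0.12,-1,0,0,0,0,0,-0.24,-1,0,0,0,0,0,-0.36,-1,0,0,0,0,0,-0.48,-1]'

```text
time: 15.02
position: [420.0, -18.3, 133.2]
tcp_rot: [2.303, 2.136, 0.002]
force: [-10.9, 5.8, 44.3]
grip_width: 58.8
gripper_force: 60.0
```

```bash
python3 -c "
from h import *
s=observe();print(s['torque'],s['qpos'][5])"
```

```text
[ 0.76935253  1.77748435 -0.45448212] -0.1114291921482612
```

>>> step_arm --moves '[0,0,0,0,0,-0.12,-1,0,0,0,0,0,-0.24,-1,0,0,0,0,0,-0.36,-1,0,0,0,0,0,-0.48,-1]'

```text
time: 15.35
position: [419.8, -18.3, 133.2]
tcp_rot: [1.862, 2.529, 0.002]
force: [-10.9, 5.6, 46.0]
grip_width: 58.9
gripper_force: 60.0
```

```bash
python3 -c "
from h import *
s=observe();print(s['torque'],s['qpos'][5])"
```

```text
[ 0.75218496  1.87053672 -0.48785377] -0.48837643194270924
```

>>> step_arm --moves '[0,0,0,0,0,-0.12,-1,0,0,0,0,0,-0.24,-1,0,0,0,0,0,-0.36,-1,0,0,0,0,0,-0.48,-1,0,0,0,0,0,-0.6,-1,0,0,0,0,0,-0.72,-1]'

```text
time: 15.85
position: [419.9, -18.1, 133.1]
tcp_rot: [1.084, 2.947, 0.002]
force: [-9.1, 9.6, 39.3]
grip_width: 58.7
gripper_force: 60.0
```

```bash
python3 -c "
from h import *
s=observe();print(s['torque'],s['qpos'][5])"
```

```text
[ 2.27493201  0.95420535 -2.1045487 ] -1.0531749589605661
```

>>> step_arm --moves '[0,0,0,0,0,-0.12,-1,0,0,0,0,0,-0.24,-1,0,0,0,0,0,-0.36,-1,0,0,0,0,0,-0.48,-1,0,0,0,0,0,-0.6,-1,0,0,0,0,0,-0.72,-1]'

```text
time: 16.35
position: [420.6, -18.6, 133.0]
tcp_rot: [0.217, 3.132, 0.0]
force: [-2.3, 1.6, 29.7]
grip_width: 59.1
gripper_force: 60.0
```

```bash
python3 -c "
from h import *
s=observe();print(s['torque'],s['qpos'][5])"
```

```text
[ 0.73107806  0.70812391 -0.30282082] -1.6195315679583404
```

The torque peaked at 2.1 N m, so the stop has been met and the lugs are clear. Now I'll lift.

>>> step_arm --moves '[0,0,-0.05,0,0,0,-1,0,0,-0.1,0,0,0,-1,0,0,-0.15,0,0,0,-1,0,0,-0.2,0,0,0,-1,0,0,-0.2,0,0,0,-1]'

```text
time: 16.77
position: [418.2, -18.4, 150.4]
tcp_rot: [-0.223, -3.13, -0.0]
force: [5.7, -1.6, -40.6]
grip_width: 58.6
gripper_force: 59.9
```

```bash
python3 -c "
from capw import *
b=look('w6.png');a=cv2.imread('pics/w5.png')[:,:,::-1]
sc=grab_frame('scene')
f=lambda i:cv2.resize(i[160:310,185:335,::-1],(390,390),interpolation=cv2.INTER_CUBIC)
s2=lambda i:cv2.resize(i[180:290,200:310,::-1],(390,390),interpolation=cv2.INTER_CUBIC)
cv2.imwrite('pics/cmp2.png',np.hstack([f(b),s2(sc)]));print(observe()['force'])"
```

```text
16.7667 [418.2 -18.4 150.4] q6 -1.6148836423182136 F [  5.684603    -1.5744357  -40.59295679] [-0.99   0.142]
[ 334   56  101   94 7392] [384.85863095 102.60551948] circle@z ((348.51953125, 54.52498245239258), 25.821950912475586)
centroid [347.7  59.8 162. ]
[ 207  198  106   56 4744] [258.45383642 228.95973862] circle@z ((413.05889892578125, -17.705787658691406), 29.793516159057617)
centroid [409.8 -18.  162. ]
[  5.47433441  -2.09033777 -40.58603033]
```

View pics/cmp2.png

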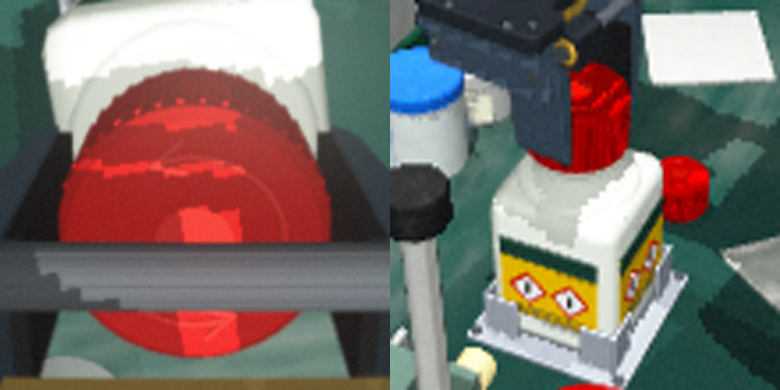

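The cap is still on the neck: the fingers slid up it, and from the arrow angles the cap followed the wrist the whole way. I'll press again and turn in small steps, checking the torque each time, so I can stop right at the stop.

>>> step_arm --moves '[0,0,0.04,0,0,0,-1,0,0,0.07,0,0,0,-1,0,0,0.09,0,0,0,-1,0,0,0.09,0,0,0,-1]'

```text
time: 17.2
position: [418.7, -18.4, 142.8]
tcp_rot: [-0.224, -3.132, -0.0]
force: [-7.8, 1.6, 13.9]
grip_width: 58.7
gripper_force: 60.0
```

>>> step_arm --moves '[0,0,0.01,0,0,0,-1,0,0,0.01,0,0,0,-1]'

```text
time: 17.37
position: [418.8, -18.4, 142.1]
tcp_rot: [-0.224, -3.132, -0.0]
force: [-7.8, 1.0, 14.8]
grip_width: 58.6
gripper_force: 60.0
```

>>> step_arm --moves '[0,0,0.01,0,0,0,-1,0,0,0.02,0,0,0,-1,0,0,0.02,0,0,0,-1]'

```text
time: 17.62
position: [419.1, -18.4, 140.9]
tcp_rot: [-0.224, -3.134, 0.0]
force: [-13.5, 2.6, 40.2]
grip_width: 58.4
gripper_force: 60.0
```

>>> step_arm --moves '[0,0,0.01,0,0,0,-1,0,0,0.015,0,0,0,-1,0,0,0.015,0,0,0,-1]'

```text
time: 17.87
position: [419.5, -18.5, 140.0]
tcp_rot: [0.224, 3.133, -0.0]
force: [-15.8, 2.6, 54.3]
grip_width: 58.6
gripper_force: 60.0
```

>>> step_arm --moves '[0,0,-0.005,0,0,-0.1,-1,0,0,-0.005,0,0,-0.2,-1,0,0,-0.005,0,0,-0.3,-1]'

```text
time: 18.12
position: [419.7, -18.5, 140.1]
tcp_rot: [-0.152, 3.137, -0.0]
force: [-10.8, 1.0, 38.8]
grip_width: 58.9
gripper_force: 60.0
```

```bash
echo "from h import *
s=observe();print('tq',s['torque'][2].round(2),'q6',s['qpos'][5].round(3))">t.py; python3 t.py
```

```text
tq -0.43 q6 -1.854
```

>>> step_arm --moves '[0,0,0,0,0,-0.1,-1,0,0,0,0,0,-0.2,-1,0,0,0,0,0,-0.3,-1]'

```text
time: 18.37
position: [419.7, -18.6, 140.1]
tcp_rot: [-0.519, 3.097, -0.001]
force: [-11.3, 0.7, 37.9]
grip_width: 58.8
gripper_force: 60.0
```

```bash
python3 t.py
```

```text
tq -0.43 q6 -2.09
```

>>> step_arm --moves '[0,0,0,0,0,-0.1,-1,0,0,0,0,0,-0.2,-1,0,0,0,0,0,-0.3,-1]'

```text
time: 18.62
position: [419.7, -18.6, 140.1]
tcp_rot: [-0.88, 3.015, -0.001]
force: [-10.6, 1.5, 39.3]
grip_width: 58.9
gripper_force: 60.0
```

```bash
python3 t.py
```

```text
tq -0.41 q6 -2.325
```

>>> step_arm --moves '[0,0,0,0,0,-0.1,-1,0,0,0,0,0,-0.2,-1]'

```text
time: 18.78
position: [419.7, -18.6, 140.1]
tcp_rot: [-1.114, 2.936, -0.001]
force: [-10.5, 0.7, 38.9]
grip_width: 58.7
gripper_force: 60.0
```

```bash
python3 t.py
```

```text
tq -0.44 q6 -2.482
```

>>> step_arm --moves '[0,0,-0.06,0,0,0,-1,0,0,-0.11,0,0,0,-1,0,0,-0.11,0,0,0,-1]'

```text
time: 19.03
position: [419.1, -18.7, 149.5]
tcp_rot: [1.109, -2.938, -0.0]
force: [1.0, -2.9, -16.7]
grip_width: 58.6
gripper_force: 60.0
```

```bash
python3 t.py
```

```text
tq -0.04 q6 -2.479
```

>>> step_arm --moves '[0,0,-0.01,0,0,0,-1,0,0,-0.02,0,0,0,-1,0,0,-0.02,0,0,0,-1]'

```text
time: 19.28
position: [418.9, -18.6, 150.2]
tcp_rot: [1.108, -2.937, -0.002]
force: [9.1, -4.2, -49.3]
grip_width: 58.5
gripper_force: 60.0
```

Still held. I'll rewind the wrist for a long stroke, then sample the torque every row.

>>> step_arm --moves '[0,0,0.02,0,0,0,1,0,0,0.02,0,0,0,1,0,0,0.02,0,0,0,1,0,0,0.1,0,0,0.15,1,0,0,0.1,0,0,0.3,1,0,0,0.1,0,0,0.45,1,0,0,0.1,0,0,0.6,1,0,0,0.1,0,0,0.75,1,0,0,0.1,0,0,0.9,1,0,0,0.1,0,0,1,1]'

```text
time: 20.12
position: [420.0, -18.6, 142.4]
tcp_rot: [0.111, 3.138, -0.0]
force: [-0.7, 0.3, -0.4]
grip_width: 91.1
gripper_force: 0.0
```

>>> step_arm --moves '[0,0,0,0,0,0.15,1,0,0,0,0,0,0.3,1,0,0,0,0,0,0.45,1,0,0,0,0,0,0.6,1,0,0,0,0,0,0.75,1,0,0,0,0,0,0.9,1,0,0,0,0,0,1,1]'

```text
time: 20.7
position: [420.0, -18.5, 142.4]
tcp_rot: [1.304, 2.857, 0.001]
force: [0.5, 0.9, 0.0]
grip_width: 91.2
gripper_force: 0.0
```

>>> step_arm --moves '[0,0,0,0,0,0.15,1,0,0,0,0,0,0.3,1,0,0,0,0,0,0.45,1,0,0,0,0,0,0.6,1,0,0,0,0,0,0.75,1,0,0,0,0,0,0.9,1,0,0,0,0,0,1,1]'

```text
time: 21.28
position: [420.0, -18.6, 142.4]
tcp_rot: [2.298, 2.141, 0.001]
force: [0.1, 0.5, 0.4]
grip_width: 91.4
gripper_force: 0.0
```

>>> step_arm --moves '[0,0,0,0,0,0.15,1,0,0,0,0,0,0.3,1,0,0,0,0,0,0.45,1,0,0,0,0,0,0.6,1,0,0,0,0,0,0.75,1,0,0,0,0,0,0.9,1,0,0,0,0,0,1,1]'

```text
time: 21.87
position: [420.0, -18.5, 142.4]
tcp_rot: [2.943, 1.098, 0.002]
force: [-0.1, -0.2, -0.1]
grip_width: 91.5
gripper_force: 0.0
```

>>> step_arm --moves '[0,0,0,0,0,0.15,1,0,0,0,0,0,0.3,1,0,0,0,0,0,0.45,1,0,0,0,0,0,0.6,1,0,0,0,0,0,0.75,1,0,0,0,0,0,0.9,1,0,0,0,0,0,1,1]'

```text
time: 22.45
position: [420.0, -18.6, 142.4]
tcp_rot: [3.139, -0.111, 0.002]
force: [-1.1, 0.5, -0.7]
grip_width: 91.2
gripper_force: 0.0
```

>>> step_arm --moves '[0,0,0,0,0,0.15,1,0,0,0,0,0,0.3,1,0,0,0,0,0,0.45,1,0,0,0,0,0,0.6,1,0,0,0,0,0,0.75,1,0,0,0,0,0,0.9,1,0,0,0,0,0,1,1,0,0,0,0,0,1,1]'

```text
time: 23.12
position: [420.0, -18.5, 142.3]
tcp_rot: [-2.859, 1.301, -0.001]
force: [-0.0, 0.3, -0.7]
grip_width: 91.3
gripper_force: 0.0
```

```bash
cat > t.py <<'E'
from h import *
s=observe();print('t',round(s['time'],2),'F',np.round(s['force'],1),'T',np.round(s['torque'],2),'q6',round(s['qpos'][5],3),'z',round(s['position'][2],1),'w',round(s['grip_width'],1))
E
python3 t.py; python3 -c "
from h import *
a=grab_frame('scene')
cv2.imwrite('pics/sc2.png',a[:,:,::-1])
for n,f in(('before',np.load('sc.npy')),('now',a)):
    h=cv2.cvtColor(f,cv2.COLOR_RGB2HSV)[190:240,225:275]
    m=((h[...,0]<8)|(h[...,0]>172))&(h[...,1]>150)&(h[...,2]>60); y,x=np.where(m); print(n,y.min()+190,y.max()+190,x.min()+225,x.max()+225,m.sum())
"
```

```text
t 23.12 F [-0.   0.3 -0.7] T [0.12 0.06 0.01] q6 2.238 z 142.3 w 91.3
before 197 228 238 267 833
now 198 228 237 267 811
```

>>> step_arm --moves '[0,0,0,0,0,0,-1,0,0,0,0,0,0,-1,0,0,0,0,0,0,-1,0,0,0,0,0,0,-1,0,0,0.04,0,0,0,-1,0,0,0.07,0,0,0,-1,0,0,0.09,0,0,0,-1,0,0,0.09,0,0,0,-1]' --squeeze 60

```text
time: 23.83
position: [419.8, -18.7, 132.7]
tcp_rot: [2.862, -1.294, 0.001]
force: [-2.7, -1.4, 13.3]
grip_width: 59.0
gripper_force: 60.0
```

```bash
python3 t.py
```

```text
t 23.83 F [-2.7 -1.4 13.3] T [-0.23  0.48 -0.01] q6 2.234 z 132.7 w 59.0
```

>>> step_arm --moves '[0,0,0.01,0,0,0,-1,0,0,0.02,0,0,0,-1,0,0,0.02,0,0,0,-1]'

```text
time: 24.08
position: [419.8, -18.7, 131.1]
tcp_rot: [2.862, -1.294, 0.001]
force: [-3.6, -3.2, 14.7]
grip_width: 58.8
gripper_force: 60.0
```

>>> step_arm --moves '[0,0,0.01,0,0,0,-1,0,0,0.01,0,0,0,-1]'

```text
time: 24.25
position: [419.9, -18.8, 130.5]
tcp_rot: [2.862, -1.294, 0.002]
force: [-5.6, -1.8, 25.2]
grip_width: 59.0
gripper_force: 60.0
```

>>> step_arm --moves '[0,0,0.005,0,0,-0.12,-1]'

```text
time: 24.33
position: [420.1, -18.7, 130.3]
tcp_rot: [-2.919, 1.161, -0.002]
force: [-10.6, -0.1, 55.6]
grip_width: 59.3
gripper_force: 60.0
```

```bash
python3 t.py
```

```text
t 24.33 F [-10.6  -0.1  55.6] T [ 0.08  2.1  -0.44] q6 2.142 z 130.3 w 59.3
```

>>> step_arm --moves '[0,0,0,0,0,-0.12,-1]'

```text
time: 24.42
position: [420.1, -18.7, 130.4]
tcp_rot: [-2.973, 1.014, -0.003]
force: [-7.2, -0.8, 39.1]
grip_width: 58.8
gripper_force: 60.0
```

```bash
python3 t.py
```

```text
t 24.42 F [-7.2 -0.8 39.1] T [ 0.03  1.41 -0.38] q6 2.042 z 130.4 w 58.8
```

>>> step_arm --moves '[0,0,0,0,0,-0.12,-1]'

```text
time: 24.5
position: [420.1, -18.7, 130.4]
tcp_rot: [-3.018, 0.872, -0.003]
force: [-8.6, -0.3, 39.4]
grip_width: 59.0
gripper_force: 60.0
```

```bash
python3 t.py
```

```text
t 24.5 F [-8.6 -0.3 39.4] T [ 0.06  1.43 -0.38] q6 1.947 z 130.4 w 59.0
```

>>> step_arm --moves '[0,0,0,0,0,-0.12,-1]'

```text
time: 24.58
position: [420.2, -18.7, 130.4]
tcp_rot: [-3.056, 0.728, -0.003]
force: [-7.6, 1.8, 39.4]
grip_width: 58.9
gripper_force: 60.0
```

```bash
python3 t.py
```

```text
t 24.58 F [-7.6  1.8 39.4] T [ 0.17  1.41 -0.38] q6 1.852 z 130.4 w 58.9
```

>>> step_arm --moves '[0,0,0,0,0,-0.12,-1]'

```text
time: 24.67
position: [420.2, -18.6, 130.4]
tcp_rot: [-3.087, 0.584, -0.003]
force: [-7.2, 0.5, 38.1]
grip_width: 58.8
gripper_force: 60.0
```

```bash
python3 t.py
```

```text
t 24.67 F [-7.2  0.5 38.1] T [ 0.11  1.31 -0.39] q6 1.758 z 130.4 w 58.8
```

>>> step_arm --moves '[0,0,0,0,0,-0.12,-1]'

```text
time: 24.75
position: [420.2, -18.6, 130.4]
tcp_rot: [3.111, -0.438, 0.003]
force: [-6.6, 1.5, 38.1]
grip_width: 58.9
gripper_force: 60.0
```

```bash
python3 t.py
```

```text
t 24.75 F [-6.6  1.5 38.1] T [ 0.13  1.36 -0.39] q6 1.664 z 130.4 w 58.9
```

>>> step_arm --moves '[0,0,0,0,0,-0.12,-1]'

```text
time: 24.83
position: [420.3, -18.6, 130.4]
tcp_rot: [3.128, -0.291, 0.003]
force: [-6.2, 1.8, 38.3]
grip_width: 58.9
gripper_force: 60.0
```

```bash
python3 t.py
```

```text
t 24.83 F [-6.2  1.8 38.3] T [ 0.21  1.25 -0.31] q6 1.569 z 130.4 w 58.9
```

>>> step_arm --moves '[0,0,0,0,0,-0.12,-1]'

```text
time: 24.92
position: [420.3, -18.6, 130.4]
tcp_rot: [3.138, -0.143, 0.003]
force: [-7.0, 3.0, 37.9]
grip_width: 58.7
gripper_force: 60.0
```

```bash
python3 t.py
```

```text
t 24.92 F [-7.   3.  37.9] T [ 0.31  1.24 -0.37] q6 1.475 z 130.4 w 58.7
```

>>> step_arm --moves '[0,0,0,0,0,-0.12,-1,0,0,0,0,0,-0.24,-1]'

```text
time: 25.08
position: [420.3, -18.6, 130.4]
tcp_rot: [3.138, 0.153, 0.003]
force: [-7.0, 2.1, 38.2]
grip_width: 58.9
gripper_force: 60.0
```

```bash
python3 t.py
```

```text
t 25.08 F [-7.   2.1 38.2] T [ 0.39  1.2  -0.43] q6 1.287 z 130.4 w 58.9
```

>>> step_arm --moves '[0,0,0,0,0,-0.12,-1,0,0,0,0,0,-0.24,-1]'

```text
time: 25.25
position: [420.3, -18.5, 130.4]
tcp_rot: [3.109, 0.447, 0.003]
force: [-6.1, 2.4, 38.2]
grip_width: 58.7
gripper_force: 60.0
```

```bash
python3 t.py
```

```text
t 25.25 F [-6.1  2.4 38.2] T [ 0.39  1.1  -0.36] q6 1.098 z 130.4 w 58.7
```

>>> step_arm --moves '[0,0,0,0,0,-0.12,-1,0,0,0,0,0,-0.24,-1]'

```text
time: 25.42
position: [420.3, -18.5, 130.4]
tcp_rot: [3.053, 0.738, 0.003]
force: [-6.0, 2.4, 39.1]
grip_width: 58.8
gripper_force: 60.0
```

```bash
python3 t.py
```

```text
t 25.42 F [-6.   2.4 39.1] T [ 0.51  1.18 -0.39] q6 0.91 z 130.4 w 58.8
```

>>> step_arm --moves '[0,0,0,0,0,-0.12,-1,0,0,0,0,0,-0.24,-1]'

```text
time: 25.58
position: [420.3, -18.4, 130.4]
tcp_rot: [2.97, 1.022, 0.003]
force: [-8.0, 4.1, 39.3]
grip_width: 58.9
gripper_force: 60.0
```

```bash
python3 t.py
```

```text
t 25.58 F [-8.   4.1 39.3] T [ 0.52  1.17 -0.41] q6 0.721 z 130.4 w 58.9
```

>>> step_arm --moves '[0,0,0,0,0,-0.12,-1,0,0,0,0,0,-0.24,-1]'

```text
time: 25.75
position: [420.2, -18.3, 130.4]
tcp_rot: [2.862, 1.296, 0.003]
force: [-4.2, 23.8, 42.7]
grip_width: 59.1
gripper_force: 60.0
```

```bash
python3 t.py
```

```text
t 25.75 F [-4.2 23.8 42.7] T [ 4.25  0.37 -0.82] q6 0.533 z 130.4 w 59.1
```

Something was met at q6=0.53, with higher torque and side force. I'll test the lift here.

>>> step_arm --moves '[0,0,-0.06,0,0,0,-1,0,0,-0.1,0,0,0,-1,0,0,-0.12,0,0,0,-1]'

```text
time: 26.0
position: [419.7, -18.5, 141.6]
tcp_rot: [2.864, 1.291, 0.0]
force: [0.0, -0.7, -1.8]
grip_width: 58.9
gripper_force: 60.0
```

```bash
python3 t.py
```

```text
t 26.0 F [ 0.  -0.7 -1.8] T [-0.05 -0.06 -0.01] q6 0.537 z 141.6 w 58.9
```

>>> step_arm --moves '[0,0,-0.05,0,0,0,-1,0,0,-0.08,0,0,0,-1,0,0,-0.08,0,0,0,-1]'

```text
time: 26.25
position: [419.8, -18.6, 149.8]
tcp_rot: [2.864, 1.291, 0.001]
force: [-0.1, 0.3, -1.4]
grip_width: 59.1
gripper_force: 60.0
```

The cap is free, with only its weight on the gripper. I'll lift it clear.

>>> step_arm --moves '[0,0,-0.3,0,0,0,-1,0,0,-0.6,0,0,0,-1,0,0,-0.9,0,0,0,-1,0,0,-0.9,0,0,0,-1,0,0,-0.9,0,0,0,-1]'

```text
time: 26.67
position: [420.4, -18.7, 240.4]
tcp_rot: [2.863, 1.29, 0.004]
force: [-1.0, 1.7, -1.0]
grip_width: 59.2
gripper_force: 60.0
```

```bash
python3 t.py; python3 -c "
from h import *
c=np.array(camera_info('wrist')['tool_from_camera'])
s=observe();R=Ro.from_rotvec(s['tcp_rot']).as_matrix();p=s['position']
print(R.round(3).tolist(), R.T@(np.array([448.6,-331,p[2]])-p))
C=cam('wrist');a=grab_frame('wrist');h=cv2.cvtColor(a,cv2.COLOR_RGB2HSV)
m=((h[...,0]<8)|(h[...,0]>172))&(h[...,1]>150)&(h[...,2]>60)
n,l,st,ce=cv2.connectedComponentsWithStats(m.astype(np.uint8));print([list(x) for x in st if x[4]>800])
a=np.hstack([a[100:330,150:370],cv2.resize(grab_frame('scene')[130:290,190:340],(220,230))]);cv2.imwrite('pics/held.png',cv2.resize(a[:,:,::-1],None,fx=1.8,fy=1.8))"
```

```text
t 26.67 F [-1.   1.7 -1. ] T [ 0.   -0.06  0.  ] q6 0.537 z 240.4 w 59.2
[[0.662, 0.749, 0.003], [0.749, -0.662, -0.001], [0.002, 0.003, -1.0]] [-215.27238983  228.00528166    0.25431315]
[[np.int32(0), np.int32(0), np.int32(512), np.int32(384), np.int32(185648)], [np.int32(115), np.int32(99), np.int32(74), np.int32(68), np.int32(3986)], [np.int32(203), np.int32(194), np.int32(114), np.int32(59), np.int32(4930)], [np.int32(210), np.int32(280), np.int32(100), np.int32(26), np.int32(2036)]]
```

View pics/held.png

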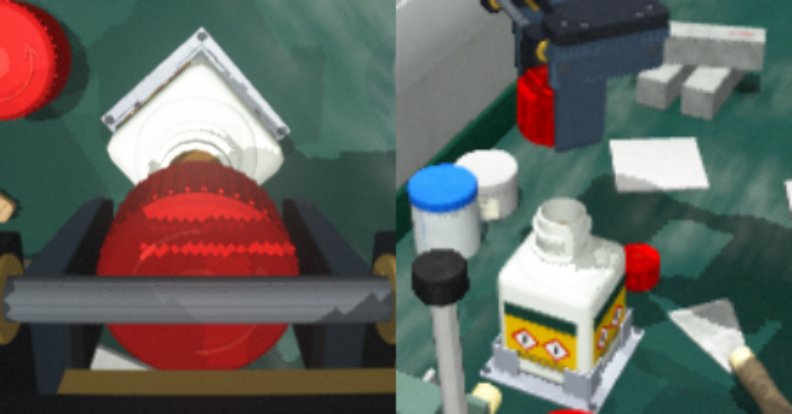

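The cap is off: the neck is bare in the right half and the red cap is upright in the gripper. I'll carry it over the plate.

>>> step_arm --moves '[-0.24,0.25,0,0,0,0,-1,-0.48,0.5,0,0,0,0,-1,-0.72,0.76,0,0,0,0,-1]'

```text
time: 27.02
position: [428.1, -123.5, 238.1]
tcp_rot: [-2.861, -1.292, 0.003]
force: [1.0, -1.1, -0.6]
grip_width: 58.9
gripper_force: 60.0
```

>>> step_arm --moves '[-0.24,0.25,0,0,0,0,-1,-0.48,0.5,0,0,0,0,-1,-0.72,0.76,0,0,0,0,-1]'

```text
time: 27.27
position: [437.2, -228.4, 237.9]
tcp_rot: [-2.862, -1.289, 0.002]
force: [1.3, 0.7, -1.3]
grip_width: 59.1
gripper_force: 60.0
```

>>> step_arm --moves '[-0.24,0.25,0.1,0,0,-0.14,-1,-0.48,0.5,0.2,0,0,-0.28,-1,-0.71,0.76,0.3,0,0,-0.42,-1,-0.71,0.76,0.4,0,0,-0.56,-1,-0.71,0.76,0.5,0,0,-0.7,-1,-0.71,0.76,0.6,0,0,-0.84,-1,-0.71,0.76,0.7,0,0,-1,-1,-0.71,0.76,0.7,0,0,-1,-1,-0.71,0.76,0.7,0,0,-1,-1]'

```text
time: 28.02
position: [447.3, -330.0, 168.1]
tcp_rot: [-2.155, -2.282, 0.0]
force: [-0.1, -0.4, -1.8]
grip_width: 58.6
gripper_force: 60.0
```

```bash
cat > p.py <<'E'
from h import *
k=1
s=observe();R=Ro.from_rotvec(s['tcp_rot']).as_matrix();p=s['position']
print(s['time'],p,R.round(3).tolist(),s['force'],'to go',(R.T@(np.array([448.6,-331,p[2]])-p)).round(1))
C=cam('wrist');a=grab_frame('wrist');np.save('wp.npy',a);h=cv2.cvtColor(a,cv2.COLOR_RGB2HSV)
m=((h[...,0]<8)|(h[...,0]>172))&(h[...,1]>150)&(h[...,2]>60)
n,l,st,ce=cv2.connectedComponentsWithStats(m.astype(np.uint8));print('red',[x.tolist() for x in st[1:] if x[4]>500])
w=((h[...,1]<45)&(h[...,2]>100)).astype(np.uint8)
n,l,st,ce=cv2.connectedComponentsWithStats(w)
for i in range(1,n):
    if st[i,4]>600:
        c=max(cv2.findContours((l==i).astype(np.uint8),0,2)[0],key=cv2.contourArea);q=cv2.approxPolyDP(c,4,True)[:,0]
        print('wh',st[i].tolist(),[onz('wrist',u.astype(float),5,C)[:2].round().tolist() for u in q][:8])
E
python3 p.py
```

```text
28.0167 [ 447.33251599 -330.00913281  168.05475175] [[-0.057, 0.998, -0.002], [0.998, 0.057, 0.002], [0.002, -0.002, -1.0]] [-0.11772894 -0.40695355 -1.80322642] to go [-1.1  1.2 -0. ]
red [[203, 0, 43, 23, 768], [203, 190, 114, 64, 5400], [210, 280, 100, 26, 2026]]
wh [41, 0, 106, 198, 5603] [[197.0, -142.0], [281.0, -360.0], [308.0, -351.0], [231.0, -143.0]]
wh [366, 0, 84, 96, 5806] [[563.0, -128.0], [584.0, -146.0], [564.0, -153.0], [563.0, -160.0], [570.0, -159.0], [555.0, -185.0], [562.0, -206.0], [583.0, -225.0]]
wh [207, 123, 111, 89, 5276] [[472.0, -263.0], [384.0, -308.0], [409.0, -357.0], [453.0, -340.0], [479.0, -348.0], [501.0, -367.0], [518.0, -350.0]]
wh [234, 257, 134, 22, 2404] [[420.0, -438.0], [454.0, -439.0], [437.0, -448.0], [464.0, -462.0], [591.0, -454.0], [594.0, -439.0], [565.0, -434.0], [588.0, -425.0]]
```

>>> step_arm --moves '[0,0.02,0.35,0,0,0,-1,0,0.02,0.7,0,0,0,-1,0,0.02,1,0,0,0,-1,0,0.02,1,0,0,0,-1]'

```text
time: 28.4
position: [448.0, -328.6, 65.2]
tcp_rot: [-2.152, -2.28, 0.0]
force: [-2.5, 1.1, -1.8]
grip_width: 58.7
gripper_force: 60.0
```

>>> step_arm --moves '[0,0,0.2,0,0,0,-1,0,0,0.4,0,0,0,-1,0,0,0.54,0,0,0,-1,0,0,0.54,0,0,0,-1,0,0,0.54,0,0,0,-1]'

```text
time: 28.82
position: [450.4, -330.8, 16.6]
tcp_rot: [2.154, 2.286, 0.0]
force: [-0.7, 0.1, -0.7]
grip_width: 58.9
gripper_force: 60.0
```

>>> step_arm --moves '[0,0,0.01,0,0,0,-1,0,0,0.02,0,0,0,-1,0,0,0.02,0,0,0,-1]'

```text
time: 29.07
position: [450.5, -330.9, 14.4]
tcp_rot: [2.152, 2.287, 0.0]
force: [-0.3, 0.4, -1.4]
grip_width: 58.8
gripper_force: 60.0
```

>>> step_arm --moves '[0,0,0.01,0,0,0,-1,0,0,0.02,0,0,0,-1,0,0,0.02,0,0,0,-1]'

```text
time: 29.32
position: [450.0, -330.5, 11.4]
tcp_rot: [2.152, 2.288, -0.0]
force: [-0.7, -0.1, -1.3]
grip_width: 58.2
gripper_force: 60.0
```

>>> step_arm --moves '[0,0,0.01,0,0,0,-1,0,0,0.02,0,0,0,-1,0,0,0.02,0,0,0,-1]'

```text
time: 29.57
position: [449.9, -330.4, 9.2]
tcp_rot: [-2.152, -2.288, 0.0]
force: [-0.3, -0.1, -0.7]
grip_width: 59.1
gripper_force: 60.0
```

>>> step_arm --moves '[0,0,0.01,0,0,0,-1,0,0,0.01,0,0,0,-1,0,0,0.01,0,0,0,-1]'

```text
time: 29.82
position: [450.0, -330.5, 8.4]
tcp_rot: [-2.152, -2.288, -0.0]
force: [0.0, -0.1, -0.5]
grip_width: 58.8
gripper_force: 60.0
```

>>> step_arm --moves '[0,0,0.005,0,0,0,-1,0,0,0.008,0,0,0,-1,0,0,0.008,0,0,0,-1]'

```text
time: 30.07
position: [450.1, -330.5, 7.6]
tcp_rot: [2.152, 2.289, -0.0]
force: [0.8, 0.4, -1.8]
grip_width: 58.9
gripper_force: 60.0
```

>>> step_arm --moves '[0,0,0.003,0,0,0,-1,0,0,0.006,0,0,0,-1,0,0,0.006,0,0,0,-1]'

```text
time: 30.32
position: [450.0, -330.6, 7.5]
tcp_rot: [2.152, 2.288, -0.0]
force: [-1.7, 1.7, 10.6]
grip_width: 58.8
gripper_force: 60.0
```

Contact with the plate at 7.5 mm. I'll release, opening only partway at first, then lift straight up.

>>> step_arm --moves '[0,0,-0.005,0,0,0,0.4,0,0,-0.01,0,0,0,0.7,0,0,-0.01,0,0,0,1,0,0,-0.01,0,0,0,1,0,0,-0.01,0,0,0,1,0,0,-0.01,0,0,0,1]'

```text
time: 30.82
position: [450.0, -330.5, 7.9]
tcp_rot: [-2.152, -2.288, -0.0]
force: [-1.0, -0.8, 0.3]
grip_width: 90.8
gripper_force: 0.0
```

>>> step_arm --moves '[0,0,-0.2,0,0,0,1,0,0,-0.5,0,0,0,1,0,0,-0.8,0,0,0,1,0,0,-1,0,0,0,1]'

```text
time: 31.15
position: [450.4, -330.8, 110.3]
tcp_rot: [2.151, 2.287, 0.0]
force: [0.1, -1.4, -0.5]
grip_width: 91.6
gripper_force: 0.0
```

>>> step_arm --moves '[0,0,-0.35,0,0,0,1,0,0,-0.7,0,0,0,1,0,0,-1,0,0,0,1,0,0,-1,0,0,0,1,0,0,-1,0,0,0,1]'

```text
time: 31.57
position: [450.7, -331.1, 209.7]
tcp_rot: [2.15, 2.286, 0.0]
force: [-0.1, 0.1, -0.7]
grip_width: 91.3
gripper_force: 0.0
```

```bash
python3 p.py; python3 -c "
from capw import *
look('fin.png',44)
a=grab_frame('scene');h=cv2.cvtColor(a,cv2.COLOR_RGB2HSV)
m=((h[...,0]<8)|(h[...,0]>172))&(h[...,1]>150)&(h[...,2]>60)
n,l,st,ce=cv2.connectedComponentsWithStats(m.astype(np.uint8));print([(st[i].tolist(),ce[i].round(1).tolist(),onz('scene',ce[i],28).round().tolist()) for i in range(1,n) if st[i,4]>150])
P=[proj('scene',[450+30*np.cos(t),-330.5+30*np.sin(t),z]) for t in np.linspace(0,6.28,40) for z in(5,44)];print('expect',np.min(P,0),np.max(P,0))"
```

```text
31.5667 [ 450.65668455 -331.08852524  209.68419956] [[-0.061, 0.998, 0.003], [0.998, 0.061, -0.002], [-0.002, 0.002, -1.0]] [-0.13814128  0.14291997 -0.72054914] to go [ 0.2 -2.  -0. ]
red [[206, 0, 39, 32, 1015], [234, 151, 50, 50, 1950]]
wh [57, 0, 98, 187, 4792] [[193.0, -132.0], [281.0, -359.0], [309.0, -351.0], [228.0, -134.0]]
wh [351, 0, 73, 99, 4830] [[592.0, -113.0], [569.0, -115.0], [577.0, -129.0], [566.0, -116.0], [575.0, -133.0], [557.0, -116.0], [569.0, -135.0], [585.0, -144.0]]
wh [467, 52, 45, 184, 4283] [[760.0, -154.0], [757.0, -390.0], [795.0, -388.0], [834.0, -403.0]]
wh [209, 120, 100, 99, 3726] [[472.0, -263.0], [384.0, -309.0], [431.0, -397.0], [493.0, -365.0], [499.0, -369.0], [518.0, -351.0]]
wh [0, 168, 26, 47, 727] [[88.0, -346.0], [76.0, -407.0], [85.0, -414.0], [98.0, -406.0], [97.0, -392.0], [120.0, -379.0], [123.0, -361.0], [114.0, -354.0]]
wh [233, 256, 187, 51, 4739] [[691.0, -442.0], [445.0, -457.0], [454.0, -489.0], [465.0, -492.0], [425.0, -496.0], [423.0, -540.0], [466.0, -532.0], [469.0, -490.0]]
31.6167 [ 450.  -330.5  208.2] q6 -0.8018074547036002 F [ 0.34771539 -0.56083127 -0.84583209] [-0.061  0.998]
[ 235  152   50   51 1957] [259.27491058 176.93510475] circle@z ((449.4352722167969, -328.666748046875), 30.764724731445312)
centroid [ 449.7 -330.8   32. ]
[([279, 176, 22, 22, 399], [289.1, 186.5], [449.0, -329.0, 28.0]), ([276, 224, 14, 19, 224], [282.6, 232.7], [390.0, -128.0, 28.0]), ([233, 288, 46, 53, 1989], [255.6, 313.9], [350.0, 114.0, 28.0]), ([68, 345, 28, 20, 264], [82.2, 355.6], [584.0, 316.0, 28.0])]
expect [278.50935208 176.15122738] [299.62649536 198.50973472]
```

The cap stands upright at (449.5,-330), with the plate centred at (451,-330). Both views match an upright cap on the plate, and the arm is clear.

```bash
python3 -c "
from bench import job_done
print(job_done())"
```

```text
the job is handed in; nothing more can be done
None
```

The cap is off the bottle and stands upright within about 2 mm of the steel plate's centre, with the gripper clear at hand-in; the hand-in returned no verdict.

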